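# Fill a measuring cup from a sprung-gate nut dispenser

### The arm

A 6-joint arm with a two-finger parallel gripper is mounted at the origin on a cart in front of the work surface, level with it; the furniture and walls round the work are solid. World frame = base frame: x ahead of the robot, y to its left, z up, the work surface at z = 0. Lengths are in m, angles in rad, forces in N, time in s.
With the tool pointing down it reaches from about 0.375 to 0.9 m from the base axis. Payload 3.1 kg.
Tool frame: the origin (TCP) lies at the centre of the arm's flange, where the gripper is bolted on; the fingertips stand robot.tip_extent ahead of it and the grasp point (between the pads) lies 164 mm ahead of it (robot.tip_extent is the distance from the TCP to the fingertips, in m); z points along the fingers, y is the line along which they close (so a half turn about z gives the same grasp; the last joint's range is limited). The gripper opens to 87 mm and grips with 3 to 60 N. Pads are 19 mm wide; open, the fingers measure 117 mm over their backs; the gripper's body (75 mm by 190 mm) begins 51 mm behind the grasp point.
Start: joints at [0.993, 0.527, 1.433, -0, 1.181, -0.178], TCP at [0.243, 0.576, 0.405] pointing down, gripper open.
Joint ranges: [-3.08, 3.08], [-0.75, 2.2], [0.22, 2.44], [-1.43, 4.57], [0, 2.65], [-2.85, 2.85]. Speed limits (rad/s): [2.79, 2.79, 3.14, 3.14, 3.14, 3.14].

### API

Orientations are given as a unit quaternion [x, y, z, w].
In Python, from rig import get_obs, camera, hand_in, cut_out, robot gives the robot as it stands.
- The arm moves only by the tool step_arm, never from a script. Its argument "rows" is a list of rows, each a list of 6 numbers: the shift along the world's x, y, z in m, then the turn, a rotation vector about the world's x, y, z in degrees. A call has 1 to 12 rows; each row shifts and turns the commanded pose from where the row before left it; what a row does not reach is not made up. A row lasts 1/8 s, in which the tool goes at most 62.5 mm and 10.7 degrees, less where a joint would pass 70% of its speed; a pose out of reach is approached as far as the arm can. A call is refused whole if a number of a shift passes 0.0625 or a number of a turn 10.7, either way. A call with a gripper value outside its range is refused whole. "jaw" is the finger opening in m, from 0 to 0.087, set as the call begins (left out, the last holds). The fingers move at their own pace and stop on an object; "squeeze" is the grip in N (left out, the last holds). Time passes only in rows, so rows that do not move let the fingers close. It gives the time, the measured TCP pose, the force, the opening and the grip force at its end, in the units of the state.
- get_obs(): the state, without advancing time (a new reading comes with each control period).
- camera(name): name is "scene" or "top" or "wrist"; returns a dict with "pixels" (420x560x3 uint8, blue, green, red), "depth" (420x560 float32, m along the optical axis (not along the pixel's ray), 0 where there is no reading), "fov_y" (degrees; the focal length in pixels is half the picture's height over the tangent of half this angle, whatever the lens; pixels are square), "cx", "cy" (the principal point, pixels), "k1" (the pictures are not rectified: a ray, as slopes to the right and down, at radius r is drawn at 1 + k1 r^2 times it, then the intrinsics apply), "extrinsics" (4x4, takes a point from camera to world coordinates); the wrist camera has in their place "mount" (4x4, takes a point from camera to tool coordinates, whose origin is the TCP and whose axes are the flange's). Camera axes: x right, y up, looking along -z (the intrinsics and any distortion apply to the point x, -y, -z); pixel columns grow to the right and rows downward; lengths in m; the calibration is good to about 2 mm. A picture is of the moment at which its call begins: read the wrist's pose just before it.
- hand_in(): hands the job in; it is judged then, once.
Trained networks look in the newest picture that a camera, given by its name, has taken for a name from the list of things; names that differ only in an ending like _2 or _b are one class to them, and where a whole thing is asked for, a point or a joint stands for the part that bears it (a point fixed in the world has none). Each returns a list of dicts, best first, with "confidence" (0 to 1); they miss things now and then, are a little off and sometimes report something else, mostly with a low value. They report only what shows in the picture. A call takes as long as a camera call. They do not tell look-alikes from the thing itself.
- cut_out(label, camera): "region" (420x560 bool, what is visible of it) and "extent" ([centre column, centre row, width, height] in pixels, round what is visible of it).
The state is a dict: "time": time; "q": joint angles; "joint_velocities": joint speeds; "joint_torque": joint torques, N m; "position": TCP position; "tool_rot": TCP orientation; "ft_force": force on the tool from outside, world axes, zero at the start; "moment": the same for the moment, N m; "grip_width": finger opening in m; "grip_force": force on a finger pad.
Only numpy, scipy, OpenCV 4.12 (cv2) and the standard library are available. Lean on these libraries where they do the work, as an engineer would, in place of code of your own. Each camera call takes 0.05 s, during which the arm holds its last target. There are 200 camera calls.

### The job

Stand the frosted measuring cup upright on the small raised cup rest in front of the nut dispenser, under the lip of its trough, and let go of it. Then pull the dispenser's sprung gate up by its knob to half of its travel, never much wider, so that the nuts roll out evenly and all end up in the cup; the spring shuts the gate if you let go, so finish while still holding it half open, because more nuts are about to be tipped into the hopper. Leave everything else where it stands.

Things in the scene. Friction and masses are not known exactly. Their poses are not given: they have to be found in the camera images.
- measuring_cup: frosted translucent plastic measuring cup, open at the top, 65 mm in diameter at the rim, about 50 mm at the foot, 65 mm high, wall about 3 mm thick, 50 to 85 g, standing on the worktop to the left of the dispenser. Origin: centre of its underside, z up. It can be held by pinching its wall from above (one finger inside) or across the rim.
- dispenser: nut dispenser, fixed: wooden foot 300 x 100 x 12 mm; on it, front to rear, a steel cup rest, a trough sloping down to the front at 16 degrees (20 mm wide inside, sides 15 mm high before the gate, 32 mm behind it), a sprung gate across it between two uprights, an open hopper (250 mm high). Origin: centre of the underside of the foot; x to the rear (the cup rest faces the robot), y left, z up.
- cup_rest (a point): centre of the top of the cup rest, a steel disc of 50 mm diameter on a stem, its top 40 mm above the worktop. Axes as the dispenser's. The cup stands on it, centred.
- trough_lip (a point): middle of the trough's front edge, where the nuts fall off (upper face of its 2.5 mm floor): 31 mm behind the axis of the cup rest, 80 mm above its top. The rim of a cup standing centred on the rest passes 12 mm under the lip and reaches about 1 mm behind it. The trough rises to the rear from here; the gate and its uprights stand 85 mm behind the axis of the rest.
- gate_knob (a point): centre of the gate's dark turned wooden knob, about 29 mm in diameter and 28 mm high (14 mm up and down from this point), with free space round it for fingers from above; moves up with the gate. At the start it is 284 mm above the worktop.
- barrel_mouth (a point): centre of the mouth (top) of the fixed dark spring barrel under the knob, 25 mm in diameter; the knob's bright stem slides up out of it. The knob's underside is 6 mm above the mouth when shut, 31 mm at half travel. A black ring 3 mm wide round the stem, hidden while shut, has just come fully out of the mouth at half travel.
- gate (a joint): height of the gate in m: 0 shut (as at the start), 0.050 fully up, 0.025 half travel. A spring pushes it shut: about 4.5 N to start lifting it (with its weight), about 8.5 N at half travel, about 12.5 N fully up; let go, it shuts at once.
- knife_block_2: the third from the back of a row of four fixed wooden knife blocks to the right of the work, full of knives whose handles reach up to 0.42 m above the worktop; the row runs straight away from the robot (x from 0.26 to 0.93 m) and its handles lean to the left, taking up y from -0.29 to -0.02 m. Go over or round it. Origin: centre of its underside.
- egg_cup: small white footed egg cup, 49 mm wide, 50 mm high, near the measuring cup: not used, leave it. Origin: centre of its underside.
- salt_shaker: glass salt shaker with grey top, 44 mm wide, 90 mm high, to the right of the dispenser: leave it. Origin: centre of its underside.
- spice_jar: spice jar with red cap, 45 mm wide, 106 mm high, to the right of the dispenser: leave it. Origin: centre of its underside.
- nut_0: one of the seven hazelnuts, brown, about 17 mm in diameter, 10 g; origin at its centre. At the start it lies in the trough behind the gate.
- nut_1: one of the seven hazelnuts, brown, about 17 mm in diameter, 10 g; origin at its centre. At the start it lies in the trough behind the gate.
- nut_2: one of the seven hazelnuts, brown, about 17 mm in diameter, 10 g; origin at its centre. At the start it lies in the trough behind the gate.
- nut_3: one of the seven hazelnuts, brown, about 17 mm in diameter, 10 g; origin at its centre. At the start it lies in the trough behind the gate.
- nut_4: one of the seven hazelnuts, brown, about 17 mm in diameter, 10 g; origin at its centre. At the start it lies in the trough behind the gate.
- nut_5: one of the seven hazelnuts, brown, about 17 mm in diameter, 10 g; origin at its centre. At the start it lies in the trough behind the gate.
- nut_6: one of the seven hazelnuts, brown, about 17 mm in diameter, 10 g; origin at its centre. At the start it lies in the trough behind the gate.
There are look-alikes about, which are no part of the job. What is shaped like the measuring_cup but turquoise is not meant.

How it is judged:
By the outcome, as a careful person would: the job done as asked, in the order asked, and still so for the second after the job is handed in, while the arm keeps its last pose, push and grip.
It also fails if it takes over 64 s, if anything falls off the work surface, if the arm or the gripper's body presses on something with over 40 N, if the wrist force passes 120 N, or if a joint passes its speed limit or range.

## Working session

There is one attempt and no reset: what is moved stays moved. The work goes in short steps, Python scripts to look and compute and a tool call to move; the robot and the scene stay as the last step left them, time stands still between calls to the robot, and variables do not carry over. Pictures are saved under pics/ and viewed, at most 10 in all, crops included, and the job is handed in when it is done.

Besides the shell and the picture viewer there is one more tool, called after ">>>" by a JSON object that holds its "op" and its "data", one argument or row to a line. step_arm: Moves the arm, as the interface text tells. Its arguments: {"type":"object","properties":{"rows":{"type":"array"},"jaw":{"type":"number"},"squeeze":{"type":"number"}},"required":["rows"]}

```bash
ls; mkdir -p pics; cat > h.py <<'E'
import numpy as np, cv2
from rig import get_obs, camera, hand_in, cut_out, robot
from scipy.spatial.transform import Rotation as R
def shot(n):
    o=get_obs(); c=camera(n)
    if 'extrinsics' in c: T=np.array(c['extrinsics'])
    else:
        W=np.eye(4); W[:3,:3]=R.from_quat(o['tool_rot']).as_matrix(); W[:3,3]=o['position']
        T=W@np.array(c['mount'])
    c['T']=T; c['f']=210/np.tan(np.radians(c['fov_y']/2)); return c
def rays(c,u,v):
    a=(np.asarray(u,float)-c['cx'])/c['f']; b=(np.asarray(v,float)-c['cy'])/c['f']
    x,y=a.copy(),b.copy()
    for _ in range(20):
        s=1+c['k1']*(x*x+y*y); x=a/s; y=b/s
    return x,y
def world(c,u,v,d=None):
    if d is None: d=c['depth'][np.asarray(v,int),np.asarray(u,int)]
    x,y=rays(c,u,v)
    P=np.stack([x*d,-y*d,-d*np.ones_like(x)],-1)
    return P@c['T'][:3,:3].T+c['T'][:3,3]
def at_z(c,u,v,z):
    p=world(c,u,v,1.0); o=c['T'][:3,3]
    return o+(p-o)*((z-o[2])/(p[...,2]-o[2]))[...,None]
def cloud(c,reg):
    v,u=np.nonzero(reg&(c['depth']>0)); return world(c,u,v)
def pix(c,P):
    p=(np.asarray(P)-c['T'][:3,3])@c['T'][:3,:3]; x=p[...,0]/-p[...,2]; y=-p[...,1]/-p[...,2]
    s=1+c['k1']*(x*x+y*y); return np.stack([c['cx']+c['f']*x*s,c['cy']+c['f']*y*s],-1)
E
python3 - <<'E'
from h import *
print(robot, robot.tip_extent)
ims=[]
for n in ['scene','top']:
    c=shot(n); cv2.imwrite(f'pics/{n}0.png',c['pixels']); print(n,c['T'].round(3).tolist(),c['f'],c['k1'])
    for l in ['measuring_cup','dispenser','cup_rest','gate_knob','egg_cup','knife_block_2','salt_shaker','spice_jar','nut_0']:
        for r in cut_out(l,n):
            P=cloud(c,r['region'])
            if len(P): print(l,round(r['confidence'],2),np.round(r['extent']),np.median(P,0).round(3),P.min(0).round(3),P.max(0).round(3))
E
```

```text
pics
<Robot object at 0x7f3735f67e00> 0.1822
scene [[0.764, 0.488, -0.422, 0.176], [-0.645, 0.569, -0.51, -0.294], [-0.009, 0.662, 0.75, 0.843], [0.0, 0.0, 0.0, 1.0]] 378.8626389191613 -0.00717653269890736
measuring_cup 0.88 [204. 223.  26.  32.] [0.447 0.372 0.039] [ 0.414  0.338 -0.002] [0.479 0.405 0.069]
measuring_cup 0.79 [159. 231.  26.  31.] [0.336 0.432 0.041] [ 0.307  0.387 -0.912] [0.542 1.392 0.068]
dispenser 0.62 [297. 197.  80. 149.] [0.657 0.197 0.146] [ 0.485  0.107 -0.927] [1.953 1.475 0.301]
dispenser 0.5 [239. 203.  20.  20.] [0.572 0.38  0.033] [0.549 0.354 0.   ] [0.597 0.403 0.053]
cup_rest 0.57 [299. 198.  79. 145.] [0.658 0.197 0.145] [ 0.486  0.107 -0.909] [1.571 1.334 0.301]
gate_knob 0.61 [294. 179.  10.  54.] [0.613 0.184 0.282] [ 0.6    0.172 -0.002] [0.759 0.352 0.301]
egg_cup 0.78 [240. 202.  17.  17.] [0.575 0.379 0.034] [0.549 0.354 0.   ] [0.598 0.403 0.053]
spice_jar 0.68 [356. 242.   7.  24.] [0.675 0.024 0.106] [ 0.527 -0.074  0.093] [0.693 0.038 0.311]
top [[-0.018, 0.989, -0.146, 0.346], [-1.0, -0.02, -0.011, 0.122], [-0.013, 0.146, 0.989, 1
[... 272 characters left out ...]
up_rest 0.57 [245. 155.  94. 136.] [0.665 0.205 0.147] [ 0.488  0.092 -0.006] [0.826 0.348 0.304]
gate_knob 0.65 [246. 157.  92. 140.] [0.665 0.205 0.151] [ 0.488  0.092 -0.003] [0.792 0.307 0.304]
gate_knob 0.47 [252. 158.  13.  23.] [0.613 0.185 0.296] [0.601 0.172 0.014] [0.703 0.202 0.304]
egg_cup 0.74 [185. 196.  18.  17.] [0.575 0.379 0.033] [ 0.55   0.357 -0.004] [0.609 0.411 0.056]
knife_block_2 0.6 [245. 159.  94. 143.] [0.664 0.205 0.147] [ 0.485  0.089 -0.006] [0.797 0.31  0.304]
salt_shaker 0.57 [329. 187.  10.  14.] [ 0.58  -0.008  0.08 ] [ 0.566 -0.03   0.021] [0.604 0.009 0.095]
spice_jar 0.91 [321. 149.  16.  28.] [0.681 0.02  0.103] [ 0.667 -0.004 -0.002] [0.721 0.041 0.113]
```

```bash
python3 - <<'E'
import cv2,numpy as np
a=cv2.imread('pics/scene0.png')[90:330,110:430]; b=cv2.imread('pics/top0.png')[70:330,130:400]
a=cv2.resize(a,None,fx=1.25,fy=1.25); b=cv2.resize(b,None,fx=1.48,fy=1.48)
h=max(a.shape[0],b.shape[0]); p=lambda m:cv2.copyMakeBorder(m,0,h-m.shape[0],0,0,0)
cv2.imwrite('pics/both.png',np.hstack([p(a),p(b)])[:, :800])
E
```

```text
(no output)
```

View pics/both.png

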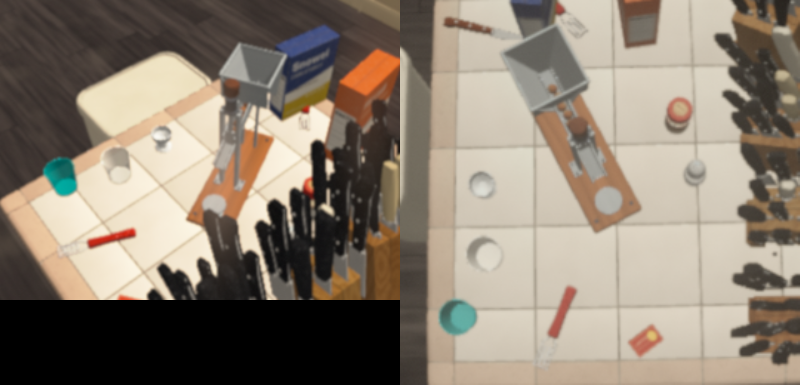

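The picture shows these candidates:
- The frosted cup, at scene (204,222) and in the top crop at (486,253).
- The turquoise look-alike, at scene (159,231).
- The egg cup, at (240,202).

I choose the frosted one, at about (0.447, 0.372). The cup rest disc is at about (270,205) in the top picture.

```bash
python3 - <<'E'
from h import *
c=shot('top')
g=np.mgrid[0:420,0:560]; v,u=g.reshape(2,-1); P=world(c,u,v); ok=c['depth'].ravel()>0
m=ok&(abs(P[:,2]-.04)<.006)&(np.hypot(P[:,0]-.53,P[:,1]-.10)<.09)
print('rest depth pts',m.sum(),P[m].mean(0),P[m].min(0),P[m].max(0))
print('px at z.04', at_z(c,np.array([270.5]),np.array([205.]),.04))
d=c['pixels'].astype(int).reshape(-1,3)
sat=d.max(1)-d.min(1); Q=at_z(c,u,v,.04)
k=(sat<25)&(np.hypot(Q[:,0]-.53,Q[:,1]-.1)<.06)
mm=np.zeros((420,560),np.uint8); mm.ravel()[k]=255
n,l,s,ce=cv2.connectedComponentsWithStats(mm)
for i in range(1,n):
  if s[i,4]>30:
    q=Q[(l.ravel()==i)]; print(s[i],q.mean(0),q.min(0),q.max(0))
m=ok&(P[:,2]>.29)&(np.hypot(P[:,0]-.613,P[:,1]-.185)<.04)
print('knob top',m.sum(),P[m].mean(0),P[m].min(0),P[m].max(0))
m=ok&(P[:,2]>.055)&(np.hypot(P[:,0]-.447,P[:,1]-.372)<.05)
print('cup rim',m.sum(),P[m].min(0),P[m].max(0),(P[m].min(0)+P[m].max(0))/2)
# hopper & uprights
m=ok&(P[:,2]>.235)&(P[:,2]<.28)&(np.hypot(P[:,0]-.69,P[:,1]-.23)<.15)
print('hopper',P[m].min(0),P[m].max(0), P[m].mean(0))
s=shot('scene'); P=world(s,u,v); ok=s['depth'].ravel()>0
for nm,x,y,z,r in [('knob',.613,.185,.27,.03),('cup',.447,.372,.055,.05)]:
  m=ok&(P[:,2]>z)&(np.hypot(P[:,0]-x,P[:,1]-y)<r); print(nm,P[m].min(0),P[m].max(0),P[m].mean(0))
o=get_obs(); print(o['position'],o['tool_rot'],R.from_quat(o['tool_rot']).as_matrix().round(3), o['ft_force'],o['grip_width'])
print(np.array(shot('wrist')['mount']).round(3))
E
```

```text
rest depth pts 261 [0.53963039 0.14740856 0.03954384] [0.51655911 0.12437256 0.03427608] [0.56381155 0.17011547 0.04596744]
px at z.04 [[0.54115665 0.14717157 0.04      ]]
[266 197  14  18 194] [0.53925684 0.14257683 0.04      ] [0.51684948 0.12436837 0.04      ] [0.56282593 0.15949224 0.04      ]
knob top 142 [0.61495737 0.18560183 0.29741178] [0.60118712 0.17223292 0.29016786] [0.62906284 0.19906042 0.30399629]
cup rim 99 [0.41532801 0.33991737 0.05516397] [0.47897187 0.40353381 0.06895431] [0.44714994 0.37172559 0.06205914]
hopper [0.60165233 0.16825847 0.23502248] [0.79623101 0.31005221 0.27966135] [0.7245951  0.23938167 0.24678804]
knob [0.60060783 0.17131326 0.27459659] [0.62890764 0.19936238 0.3023138 ] [0.61163049 0.18189776 0.29238911]
cup [0.4133257  0.33881839 0.05507281] [0.47719061 0.40402935 0.06982366] [0.4465819  0.37448677 0.06187084]
[0.24319991 0.57571268 0.40474417] [ 1.98543042e-01  9.80092169e-01 -1.85540421e-05 -3.35473010e-06] [[-0.921  0.389 -0.   ]
 [ 0.389  0.921 -0.   ]
 [-0.    -0.    -1.   ]] [ 0.45798837 -0.05621573 -0.75087021] 0.08730840082994276
[[-0.001  0.968  0.25   0.068]
 [ 1.     0.001  0.     0.   ]
 [-0.     0.25  -0.968  0.02 ]
 [ 0.     0.     0.     1.   ]]
```

>>> {"op": "step_arm", "data": {
  "rows": [
    [0.022,-0.033,-0.007,0,0,10],
    [0.022,-0.033,-0.007,0,0,10],
    [0.022,-0.033,-0.007,0,0,10],
    [0.022,-0.033,-0.007,0,0,10],
    [0.022,-0.033,-0.007,0,0,9.8],
    [0.022,-0.033,-0.005,4.5,-8.9,0],
    [0.021,-0.031,-0.005,4.5,-8.9,0],
    [0,0,0,0,0,0],
    [0,0,0,0,0,0]
  ],
  "jaw": 0.087,
  "squeeze": 8
}}

```text
time: 2.28
position: [0.3962, 0.347, 0.36]
tool_rot: [-0.229, 0.958, 0.04, 0.168]
ft_force: [0.0, -0.8, 1.0]
grip_width: 0.0874
grip_force: 0.0
```

```bash
cat > look.py <<'E'
from h import *
o=get_obs(); M=R.from_quat(o['tool_rot']).as_matrix(); print('t',o['time'],'grasp',(np.array(o['position'])+.164*M[:,2]).round(4),M.round(3).tolist(),'q',np.round(o['q'],2),'ft',np.round(o['ft_force'],1),o['grip_width'],o['grip_force'])
E
python3 - <<'E'
from look import *
c=shot('wrist'); cv2.imwrite('pics/w1.png',c['pixels'])
g=np.mgrid[0:420,0:560]; v,u=g.reshape(2,-1); P=world(c,u,v); ok=c['depth'].ravel()>0
m=ok&(P[:,2]>.058)&(P[:,2]<.08)&(np.hypot(P[:,0]-.447,P[:,1]-.372)<.05)
print('cup',m.sum(),P[m].min(0),P[m].max(0),(P[m].min(0)+P[m].max(0))/2)
E
```

```text
t 2.275 grasp [0.446  0.3721 0.2057] [[-0.839, -0.452, 0.303], [-0.425, 0.892, 0.154], [-0.34, -0.0, -0.94]] q [ 0.51  0.42  1.83 -0.03  0.54 -1.51] ft [ 0.  -0.8  1. ] 0.08737190894097348 0.0
cup 1119 [0.41410849 0.33779896 0.05800689] [0.47979213 0.40281153 0.06752079] [0.44695031 0.37030524 0.06276384]
```

View pics/w1.png

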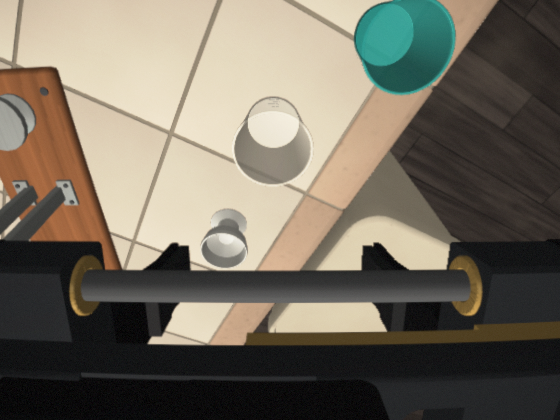

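The frosted cup stands upright at (272,140), centred between the fingers (columns 160 and 390). The egg cup is at (225,240) and the turquoise one at (405,45). I go straight down.

>>> {"op": "step_arm", "data": {
  "rows": [
    [0,0,-0.03,0,0,0],
    [0,0,-0.03,0,0,0],
    [0,0,-0.03,0,0,0],
    [0,0,-0.03,0,0,0],
    [0,0,-0.02,0,0,0],
    [0,0,-0.015,0,0,0],
    [0,0,0,0,0,0]
  ]
}}

```text
time: 3.2
position: [0.3959, 0.3473, 0.2038]
tool_rot: [-0.23, 0.958, 0.04, 0.168]
ft_force: [0.0, -0.5, 0.6]
grip_width: 0.087
grip_force: 0.0
```

>>> {"op": "step_arm", "data": {
  "rows": [
    [0,0,0,0,0,0],
    [0,0,0,0,0,0],
    [0,0,0,0,0,0],
    [0,0,0,0,0,0],
    [0,0,0,0,0,0],
    [0,0,0,0,0,0],
    [0,0,0,0,0,0],
    [0,0,0,0,0,0]
  ],
  "jaw": 0.05,
  "squeeze": 8
}}

```text
time: 4.2
position: [0.3966, 0.3468, 0.2053]
tool_rot: [-0.229, 0.958, 0.04, 0.169]
ft_force: [-0.3, -1.0, 5.1]
grip_width: 0.0625
grip_force: 7.7
```

>>> {"op": "step_arm", "data": {
  "rows": [
    [0,0,0.01,0,0,0],
    [0,0,0.02,0,0,0],
    [0,0,0.03,0,0,0],
    [0,0,0.03,0,0,0],
    [0,0,0.03,0,0,0],
    [0,0,0,0,0,0],
    [0,0,0,0,0,0]
  ]
}}

```text
time: 5.08
position: [0.3956, 0.3464, 0.3241]
tool_rot: [-0.229, 0.958, 0.04, 0.167]
ft_force: [-1.0, -0.1, -1.2]
grip_width: 0.0624
grip_force: 8.0
```

```bash
python3 - <<'E'
from look import *
ims=[]
for n in ['wrist','scene','top']:
    c=shot(n)
    if n=='wrist': cv2.imwrite('pics/w2.png',c['pixels'])
    p=pix(c,np.array(o['position'])+.164*M[:,2]).astype(int)
    im=c['pixels'][max(0,p[1]-60):p[1]+60,max(0,p[0]-60):p[0]+60]; print(n,p)
    ims.append(cv2.resize(im,(266,266)))
    for l in ['measuring_cup']:
      for r in cut_out(l,n):
        P=cloud(c,r['region']); print(n,r['confidence'],r['extent'],np.median(P,0).round(3),np.percentile(P,[3,97],axis=0).round(3))
cv2.imwrite('pics/h2.png',np.hstack(ims))
E
```

```text
t 5.075 grasp [0.4452 0.3715 0.1698] [[-0.839, -0.452, 0.303], [-0.426, 0.892, 0.153], [-0.339, -0.0, -0.941]] q [ 0.51  0.48  1.86 -0.03  0.45 -1.5 ] ft [-1.  -0.1 -1.2] 0.0623899429078122 8.011671442021306
wrist [275 278]
wrist 0.72 [273.6, 255.8, 146.5, 155.5] [0.435 0.367 0.166] [[0.414 0.343 0.124]
 [0.474 0.401 0.184]]
wrist 0.7 [422.6, 56.9, 117.1, 112.4] [0.333 0.432 0.034] [[0.307 0.39  0.002]
 [0.364 0.448 0.066]]
scene [194 188]
scene 0.88 [159.8, 233.3, 24.7, 31.8] [0.335 0.427 0.04 ] [[0.308 0.39  0.007]
 [0.362 0.45  0.066]]
scene 0.82 [195.7, 202.1, 24.3, 22.6] [0.427 0.351 0.146] [[0.414 0.344 0.065]
 [0.459 0.424 0.182]]
top [177 238]
top 0.6 [171.9, 230.6, 14.8, 9.5] [0.47  0.387 0.173] [[0.459 0.369 0.151]
 [0.476 0.399 0.186]]
```

View pics/h2.png

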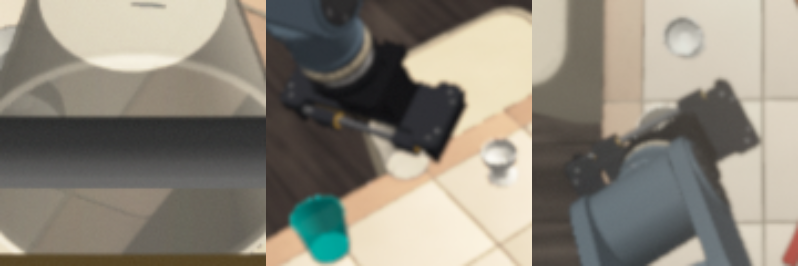

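The cup is held in the jaws, with its inside floor at the top of the left crop. I check its tilt before placing it.

```bash
python3 - <<'E'
from look import *
c=shot('wrist'); cut=cut_out('measuring_cup','wrist')
r=min(cut,key=lambda r:abs(r['extent'][0]-274)); P=cloud(c,r['region'])
d=np.array([.892,.452,0]);l=np.array([-.452,.892,0])
G=np.array(o['position'])+.164*M[:,2]
Q=np.stack([(P-G)@d,(P-G)@l,P[:,2]],-1)
v,u=np.nonzero(r['region']&(c['depth']>0))
print(np.histogram(Q[:,2],bins=np.arange(.1,.2,.005)))
b=(Q[:,2]<.135)&(np.hypot(Q[:,0],Q[:,1])<.022)
A=np.c_[Q[b][:,:2],np.ones(b.sum())]; s=np.linalg.lstsq(A,Q[b][:,2],rcond=None)[0]; print('floor',b.sum(),s,Q[b].mean(0),np.std(A@s-Q[b][:,2]))
for lo,hi in [(.175,.19),(.18,.19)]:
  b=(Q[:,2]>lo)&(Q[:,2]<hi); print('rim',b.sum(),Q[b].min(0),Q[b].max(0))
for f in (Q[:,0]<-.015,Q[:,0]>.015): print(np.percentile(Q[f][:,2],[90,97,99,100]), f.sum())
E
```

```text
t 5.375 grasp [0.4458 0.3717 0.1695] [[-0.839, -0.452, 0.303], [-0.426, 0.892, 0.153], [-0.339, -0.001, -0.941]] q [ 0.51  0.48  1.86 -0.03  0.45 -1.5 ] ft [-0.3 -0.7 -0.9] 0.062079327127589075 8.011639160504966
(array([   0,    0,    0,   10,  528,  638,  796,  831,  682,  611,  604,
        605, 1008, 1441, 1735, 1758, 1742,    4,    0]), array([0.1  , 0.105, 0.11 , 0.115, 0.12 , 0.125, 0.13 , 0.135, 0.14 ,
       0.145, 0.15 , 0.155, 0.16 , 0.165, 0.17 , 0.175, 0.18 , 0.185,
       0.19 , 0.195]))
floor 30 [-0.60604218 -0.00708816  0.13453621] [2.11541222e-02 8.01969225e-05 1.21715348e-01] 0.00046786916393091646
rim 3504 [-0.03373485 -0.03214303  0.17500377] [0.02978986 0.03192467 0.18513789]
rim 1746 [-0.03373485 -0.03214303  0.18000101] [0.02464351 0.03192467 0.18513789]
[0.18319839 0.1840811  0.18456881 0.23581998] 6892
[0.17858927 0.18237263 0.18359865 0.1848645 ] 4919
```

>>> {"op": "step_arm", "data": {
  "rows": [
    [0.006,-0.036,0,0,0,0],
    [0.006,-0.036,0,0,0,0],
    [0.006,-0.036,0,0,0,0],
    [0.006,-0.036,0,0,0,0],
    [0.006,-0.036,0,0,0,0],
    [0.006,-0.036,0,0,0,0],
    [0.007,-0.031,0,0,0,0],
    [0,0,0,0,0,0],
    [0,0,0,0,0,0]
  ]
}}

```text
time: 6.6
position: [0.439, 0.1, 0.3246]
tool_rot: [-0.229, 0.958, 0.04, 0.168]
ft_force: [-0.1, -0.2, -0.3]
grip_width: 0.0622
grip_force: 8.0
```

```bash
python3 - <<'E'
from look import *
c=shot('wrist'); cv2.imwrite('pics/w3.png',c['pixels'])
g=np.mgrid[0:420,0:560]; v,u=g.reshape(2,-1)
P=world(c,u,v); ok=c['depth'].ravel()>0
m=ok&(abs(P[:,2]-.04)<.005)&(np.hypot(P[:,0]-.54,P[:,1]-.147)<.05)
print(m.sum(),P[m].min(0) if m.any() else 0,P[m].max(0) if m.any() else 0)
d=np.array([.892,.452,0]);l=np.array([-.452,.892,0]);G=np.array(o['position'])+.164*M[:,2]
r=[r for r in cut_out('measuring_cup','wrist')]
for q in r:
  p=cloud(c,q['region']); Q=np.stack([(p-G)@d,(p-G)@l,p[:,2]-G[2]],-1); print(q['extent'],np.percentile(Q,[1,99],axis=0))
E
```

```text
t 6.6 grasp [0.4888 0.1253 0.1704] [[-0.839, -0.452, 0.304], [-0.425, 0.892, 0.154], [-0.341, 0.0, -0.94]] q [-0.08  0.4   2.04  0.44  0.43 -2.49] ft [-0.1 -0.2 -0.3] 0.062207478168945576 8.012312280961314
0 0 0
[276.7, 254.4, 145.6, 154.5] [[-0.03237357 -0.02898937 -0.04825524]
 [ 0.02902455  0.02908154  0.01484646]]
```

View pics/w3.png

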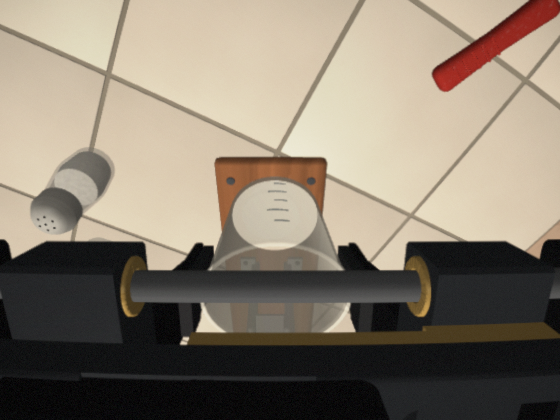

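The cup hangs upright in the jaws. The dispenser foot is behind it at (270,180) and the salt shaker at (70,190). The wrist joints are near the end of their range, so I turn about the cup axis by -20° to align the lean with the arm.

>>> {"op": "step_arm", "data": {
  "rows": [
    [-0.0028,0.0093,0,0,0,-10],
    [-0.0028,0.0093,0,0,0,-10],
    [0,0,-0.02,0,0,0],
    [0,0,-0.02,0,0,0],
    [0,0,0,0,0,0],
    [0,0,0,0,0,0]
  ]
}}

```text
time: 7.45
position: [0.4346, 0.1148, 0.2849]
tool_rot: [-0.095, 0.981, 0.016, 0.17]
ft_force: [-0.4, 1.0, -0.8]
grip_width: 0.0623
grip_force: 8.0
```

```bash
python3 - <<'E'
from look import *
G=np.array(o['position'])+.164*M[:,2]; print(np.array([.54,.1475])-G[:2])
# top view check of rest & lip
c=shot('scene'); 
for r in cut_out('measuring_cup','scene'): print(r['extent'],np.percentile(cloud(c,r['region']),[2,98],axis=0).round(3))
E
```

```text
t 7.45 grasp [0.4889 0.1253 0.1305] [[-0.924, -0.192, 0.331], [-0.181, 0.981, 0.064], [-0.337, -0.001, -0.941]] q [-0.01  0.49  2.08  0.28  0.24 -2.04] ft [-0.4  1.  -0.8] 0.06226220149608546 8.01204476913325
[0.05106408 0.02223529]
[160.1, 233.8, 25.9, 31.5] [[0.306 0.39  0.001]
 [0.364 0.451 0.067]]
[264.4, 262.2, 11.4, 14.6] [[0.457 0.103 0.083]
 [0.473 0.133 0.136]]
```

>>> {"op": "step_arm", "data": {
  "rows": [
    [0.009,0.004,-0.008,0,0,0],
    [0.009,0.004,-0.012,0,0,0],
    [0.008,0.0035,-0.014,0,0,0],
    [0.008,0.0035,0,0,0,0],
    [0.006,0.003,0,0,0,0],
    [0.005,0.002,0,0,0,0],
    [0.0025,0.001,0,0,0,0],
    [0,0,0,0,0,0],
    [0,0,0,0,0,0]
  ]
}}

```text
time: 8.68
position: [0.4819, 0.1352, 0.2506]
tool_rot: [-0.095, 0.981, 0.016, 0.17]
ft_force: [0.2, -0.9, 0.2]
grip_width: 0.0621
grip_force: 8.0
```

```bash
python3 - <<'E'
from look import *
G=np.array(o['position'])+.164*M[:,2]; print(np.array([.54,.1475])-G[:2])
ims=[]
for n in ['wrist','scene','top']:
    c=shot(n); p=pix(c,G).astype(int); k=[120,60,60][len(ims)]
    im=c['pixels'][max(0,p[1]-k):p[1]+k,max(0,p[0]-k):p[0]+k]
    ims.append(cv2.resize(im,(266,266)))
    if n=='wrist':
      for r in cut_out('measuring_cup',n):
        P=cloud(c,r['region']); print(np.percentile(P,[1,99],axis=0))
      g=np.mgrid[0:420,0:560]; v,u=g.reshape(2,-1); P=world(c,u,v); ok=c['depth'].ravel()>0
      m=ok&(abs(P[:,2]-.04)<.004)&(np.hypot(P[:,0]-.54,P[:,1]-.147)<.04); print(m.sum())
cv2.imwrite('pics/h4.png',np.hstack(ims))
E
```

```text
t 8.675 grasp [0.5361 0.1456 0.0962] [[-0.924, -0.191, 0.331], [-0.18, 0.982, 0.063], [-0.337, -0.001, -0.942]] q [ 0.04  0.6   1.98  0.23  0.23 -1.94] ft [ 0.2 -0.9  0.2] 0.062127771621357644 8.012525512022561
[0.0039189  0.00192614]
[[0.50383502 0.11745435 0.04814656]
 [0.56495954 0.17540313 0.11105641]]
0
```

View pics/h4.png

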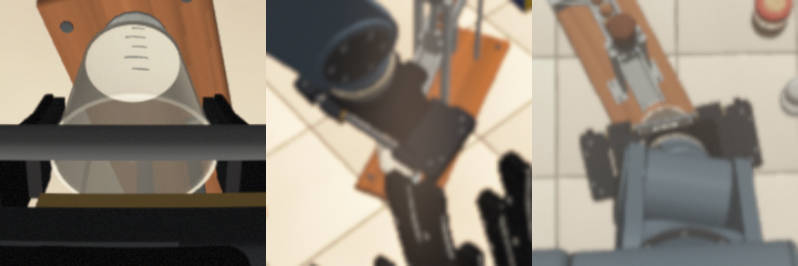

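The cup is over the rest: the wrist crop shows a steel crescent at (135,15) just in front of the foot. I finish centring and lower it.

>>> {"op": "step_arm", "data": {
  "rows": [
    [0.002,0.001,0,0,0,0],
    [0.002,0.001,0,0,0,0],
    [0,0,-0.002,0,0,0],
    [0,0,-0.002,0,0,0],
    [0,0,-0.001,0,0,0],
    [0,0,0,0,0,0],
    [0,0,0,0,0,0]
  ]
}}

```text
time: 9.75
position: [0.4861, 0.1372, 0.2457]
tool_rot: [-0.095, 0.981, 0.016, 0.17]
ft_force: [0.1, -0.7, 0.9]
grip_width: 0.0622
grip_force: 7.9
```

```bash
python3 - <<'E'
from look import *
c=shot('wrist')
# foot outline vs rest crescent
im=c['pixels']; p=pix(c,np.array([[.54-.025*np.cos(a)*.892+.025*np.sin(a)*.452*0,.1475,.04] for a in [0]]))
th=np.linspace(0,2*np.pi,60)
ring=np.c_[.54+.025*np.cos(th),.1475+.025*np.sin(th),np.full(60,.04)]
big=im.copy(); 
for q in pix(c,ring): cv2.circle(big,tuple(int(x) for x in q.round()),0,(0,0,255),-1)
y=pix(c,np.array([.54,.1475,.06])).astype(int); print(y)
cr=np.hstack([cv2.resize(z[max(0,y[1]-90):y[1]+90,y[0]-90:y[0]+90],(400,400)) for z in (im,big)])
cv2.imwrite('pics/w5.png',cr)
E
```

```text
t 9.75 grasp [0.5404 0.1476 0.0913] [[-0.924, -0.191, 0.331], [-0.18, 0.982, 0.063], [-0.337, -0.001, -0.941]] q [ 0.04  0.62  1.97  0.22  0.22 -1.93] ft [ 0.1 -0.7  0.9] 0.06219183842883105 7.886428177652078
[275 235]
```

View pics/w5.png

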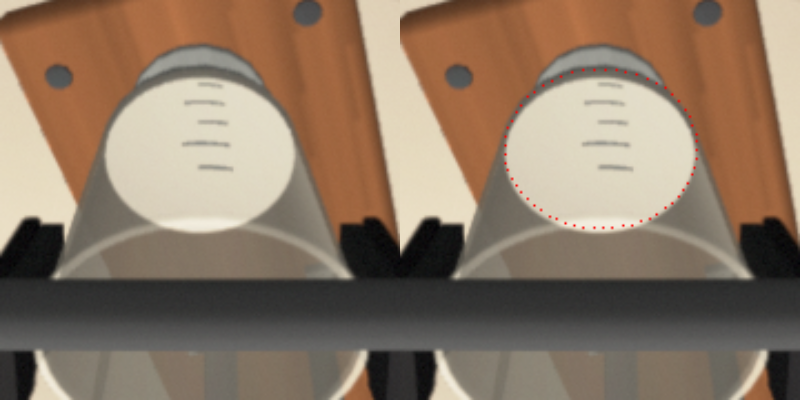

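The red ring, predicted for the rest, coincides with the foot. But a grey crescent shows in front at crop (200,60), so I check its height.

```bash
python3 - <<'E'
from look import *
c=shot('wrist')
for v in range(160,186,2): 
    print(v,c['pixels'][v,275],world(c,np.array([275]),np.array([v]))[0].round(4))
for u in (250,260,290,300): print(u,world(c,np.array([u]),np.array([176]))[0].round(4),world(c,np.array([u]),np.array([170]))[0].round(4))
d=np.array([.892,.452,0])
for z in (.012,.03,.04): print(z,pix(c,np.array([.54,.1475,z])-.025*d*[1,1,0]).round(1))
t=shot('top')
for a in np.linspace(-.04,.04,9): 
    q=pix(t,np.array([.54,.1475,.04])+a*np.array([-.452,.892,0])-.02*d); print(a.round(3),t['pixels'][int(q[1]),int(q[0])],q.round(0))
E
```

```text
t 9.8 grasp [0.5404 0.1476 0.0913] [[-0.924, -0.191, 0.331], [-0.18, 0.982, 0.063], [-0.337, -0.001, -0.941]] q [ 0.04  0.62  1.97  0.22  0.22 -1.93] ft [-0.6 -0.6  2.7] 0.06229426145015379 7.879420933162464
160 [ 66 105 167] [0.5192 0.1434 0.0125]
162 [ 63 105 166] [0.5208 0.1437 0.0119]
164 [ 69  96 138] [0.5218 0.1439 0.0126]
166 [112 118 119] [0.5217 0.1438 0.0156]
168 [146 155 154] [0.523  0.1441 0.0158]
170 [147 155 156] [0.5248 0.1444 0.0148]
172 [147 154 154] [0.5255 0.1446 0.016 ]
174 [105 110 109] [0.5166 0.1429 0.036 ]
176 [ 91  98 100] [0.514  0.1424 0.0432]
178 [ 98 108 114] [0.514  0.1424 0.0454]
180 [170 189 196] [0.5133 0.1423 0.0489]
182 [162 179 184] [0.5123 0.1421 0.0528]
184 [196 217 224] [0.5133 0.1423 0.0532]
250 [0.5313 0.13   0.0157] [0.5286 0.1294 0.0131]
260 [0.5194 0.135  0.0359] [0.5265 0.1354 0.0149]
290 [0.5166 0.1514 0.0351] [0.5228 0.1534 0.0152]
300 [0.5264 0.1606 0.0139] [0.5233 0.16   0.0118]
0.012 [263.9 155.3]
0.03 [263.  168.8]
0.04 [262.4 177.2]
-0.04 [59 64 68] [287. 205.]
-0.03 [121 124 122] [284. 207.]
-0.02 [117 114 107] [281. 208.]
-0.01 [110 107 101] [277. 210.]
0.0 [121 116 108] [274. 212.]
0.01 [128 123 114] [271. 214.]
0.02 [130 125 116] [267. 215.]
0.03 [134 129 120] [264. 217.]
0.04 [113 110 103] [261. 219.]
```

The crescent is only the stem's base flange, at z≈0.015. The cup is centred on the rest, so I release it.

>>> {"op": "step_arm", "data": {
  "rows": [
    [0,0,-0.0005,0,0,0],
    [0,0,0,0,0,0],
    [0,0,0,0,0,0]
  ]
}}

```text
time: 10.28
position: [0.4862, 0.1372, 0.2455]
tool_rot: [-0.095, 0.981, 0.016, 0.171]
ft_force: [-0.7, -1.4, 5.7]
grip_width: 0.0623
grip_force: 7.7
```

>>> {"op": "step_arm", "data": {
  "rows": [
    [0,0,0,0,0,0],
    [0,0,0,0,0,0],
    [0,0,0,0,0,0],
    [0,0,0,0,0,0],
    [0,0,0,0,0,0]
  ],
  "jaw": 0.087
}}

```text
time: 10.9
position: [0.4861, 0.1373, 0.245]
tool_rot: [-0.095, 0.981, 0.016, 0.17]
ft_force: [0.3, 0.7, 0.7]
grip_width: 0.0867
grip_force: 0.0
```

```bash
python3 - <<'E'
from look import *
c=shot('wrist')
for r in cut_out('measuring_cup','wrist'):
    P=cloud(c,r['region']); a,b=np.percentile(P,[.5,99.5],axis=0); print(r['extent'],a,b,(a+b)/2)
E
```

```text
t 10.9 grasp [0.5403 0.1477 0.0906] [[-0.924, -0.191, 0.331], [-0.18, 0.982, 0.063], [-0.337, -0.001, -0.942]] q [ 0.04  0.62  1.97  0.23  0.22 -1.93] ft [0.3 0.7 0.7] 0.08668200391027547 0.0
[275.4, 259.6, 142.7, 163.9] [0.50744636 0.11856132 0.04243602] [0.56949369 0.17774703 0.10596264] [0.53847003 0.14815417 0.07419933]
```

>>> {"op": "step_arm", "data": {
  "rows": [
    [-0.006,-0.001,0.016,0,0,0],
    [-0.01,-0.002,0.028,0,0,0],
    [-0.01,-0.002,0.028,0,0,0],
    [-0.01,-0.002,0.028,0,0,0],
    [-0.01,-0.002,0.03,0,0,0],
    [0,0,0.05,0,0,0],
    [0,0,0.05,-1.87,9.62,0],
    [0,0,0.045,-1.87,9.62,0],
    [0,0,0,0,0,0],
    [0,0,0,0,0,0]
  ]
}}

```text
time: 12.25
position: [0.4406, 0.1287, 0.5043]
tool_rot: [-0.097, 0.995, 0.003, 0.025]
ft_force: [0.4, 0.4, 0.8]
grip_width: 0.0869
grip_force: 0.0
```

```bash
python3 - <<'E'
from look import *
d=np.array([.892,.452,0])
g=np.mgrid[0:420,0:560]; v,u=g.reshape(2,-1)
for n in ['top','scene','wrist']:
    c=shot(n); P=world(c,u,v); ok=c['depth'].ravel()>0
    m=ok&(P[:,2]>.29)&(P[:,2]<.31)&(np.hypot(P[:,0]-.615,P[:,1]-.1855)<.03)
    if m.sum()>5: print(n,'knob',m.sum(),((P[m].min(0)+P[m].max(0))/2).round(4),np.ptp(P[m],axis=0).round(4))
    for r in cut_out('measuring_cup',n):
        p=cloud(c,r['region']); a,b=np.percentile(p,[1,99],axis=0); print(n,r['confidence'],a.round(3),b.round(3),((a+b)/2).round(4))
    if n=='wrist': cv2.imwrite('pics/w6.png',c['pixels'])
E
```

```text
t 12.25 grasp [0.4487 0.1306 0.3405] [[-0.98, -0.194, 0.049], [-0.193, 0.981, 0.012], [-0.051, 0.002, -0.999]] q [ 0.04  0.17  1.71  0.01  1.22 -1.73] ft [0.4 0.4 0.8] 0.08687555997515288 0.0
top knob 139 [0.6158 0.1856 0.2982] [0.0276 0.0267 0.0146]
top 0.59 [ 0.306  0.389 -0.003] [0.365 0.449 0.067] [0.3355 0.4189 0.0324]
top 0.58 [0.561 0.131 0.071] [0.571 0.167 0.108] [0.5661 0.1493 0.0895]
scene knob 106 [0.6159 0.1865 0.2961] [0.028  0.03   0.0118]
scene 0.94 [0.305 0.389 0.   ] [0.366 0.451 0.067] [0.3355 0.42   0.0338]
scene 0.58 [0.507 0.117 0.014] [0.608 0.193 0.108] [0.5572 0.1549 0.0607]
wrist 0.95 [0.306 0.388 0.003] [0.366 0.449 0.067] [0.3357 0.4184 0.0346]
wrist 0.59 [0.508 0.117 0.042] [0.567 0.177 0.106] [0.5377 0.147  0.0737]
```

View pics/w6.png

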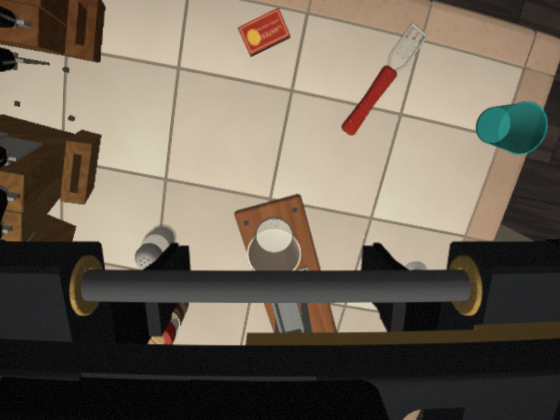

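The cup stands alone on the rest, rim at (273,245). The knob measures (0.6155, 0.1858). I go over it.

>>> {"op": "step_arm", "data": {
  "rows": [
    [0,0,0.016,-0.5,2.8,0],
    [0.04,0.013,0,0,0,0],
    [0.05,0.016,0,0,0,0],
    [0.05,0.016,0,0,0,0],
    [0.035,0.012,0,0,0,0],
    [0,0,0,0,0,0],
    [0,0,0,0,0,0]
  ]
}}

```text
time: 13.42
position: [0.6156, 0.1856, 0.5202]
tool_rot: [-0.097, 0.995, 0.001, -0.001]
ft_force: [-1.0, 0.4, 0.6]
grip_width: 0.0871
grip_force: 0.0
```

```bash
python3 look.py
```

```text
t 13.425 grasp [0.6153 0.1859 0.3562] [[-0.981, -0.194, -0.002], [-0.194, 0.981, 0.002], [0.001, 0.003, -1.0]] q [ 0.12  0.45  1.23  0.    1.45 -1.65] ft [-1.   0.4  0.6] 0.08708006397909582 0.0
```

>>> {"op": "step_arm", "data": {
  "rows": [
    [0,0,-0.02,0,0,0],
    [0,0,-0.02,0,0,0],
    [0,0,-0.015,0,0,0],
    [0,0,-0.01,0,0,0],
    [0,0,-0.005,0,0,0],
    [0,0,0,0,0,0],
    [0,0,0,0,0,0]
  ]
}}

```text
time: 14.3
position: [0.6163, 0.1857, 0.4517]
tool_rot: [-0.097, 0.995, 0.001, 0.001]
ft_force: [-0.7, 0.5, 0.2]
grip_width: 0.087
grip_force: 0.0
```

>>> {"op": "step_arm", "data": {
  "rows": [
    [0,0,0,0,0,0],
    [0,0,0,0,0,0],
    [0,0,0,0,0,0],
    [0,0,0,0,0,0],
    [0,0,0,0,0,0],
    [0,0,0,0,0,0],
    [0,0,0,0,0,0],
    [0,0,0,0,0,0]
  ],
  "jaw": 0.01,
  "squeeze": 40
}}

```text
time: 15.3
position: [0.6163, 0.1852, 0.4511]
tool_rot: [-0.097, 0.995, 0.001, 0.0]
ft_force: [-0.1, -3.0, -0.9]
grip_width: 0.0284
grip_force: 40.0
```

```bash
python3 look.py
```

```text
t 15.3 grasp [0.6164 0.1854 0.2871] [[-0.981, -0.193, 0.001], [-0.193, 0.981, 0.001], [-0.001, 0.001, -1.0]] q [ 0.12  0.51  1.33  0.    1.3  -1.65] ft [-0.1 -3.  -0.9] 0.028432649334084497 39.999507665634155
```

>>> {"op": "step_arm", "data": {
  "rows": [
    [0,0,0.006,0,0,0],
    [0,0,0.008,0,0,0],
    [0,0,0.007,0,0,0],
    [0,0,0.003,0,0,0],
    [0,0,0,0,0,0],
    [0,0,0,0,0,0],
    [0,0,0,0,0,0]
  ]
}}

```text
time: 16.18
position: [0.6163, 0.1852, 0.4746]
tool_rot: [-0.097, 0.995, 0.001, 0.0]
ft_force: [3.4, -4.1, -7.8]
grip_width: 0.028
grip_force: 40.0
```

```bash
python3 - <<'E'
from look import *
ims=[]
for n,p,k in [('scene',[.6155,.1855,.28],45),('top',[.60,.18,.2],60),('scene',[.6,.17,.15],60),('wrist',[.56,.16,.105],90)]:
    c=shot(n); q=pix(c,np.array(p)).astype(int)
    im=c['pixels'][max(0,q[1]-k):q[1]+k,max(0,q[0]-k):q[0]+k]; print(n,q)
    ims.append(cv2.resize(im,(400,300) if 0 else (300,300),interpolation=cv2.INTER_CUBIC))
    P=world(c,*np.mgrid[0:560,0:420].reshape(2,-1)); ok=(P[:,2]>.2)
cv2.imwrite('pics/h7.png',np.vstack([np.hstack(ims[:2]),np.hstack(ims[2:])]))
E
```

```text
t 16.175 grasp [0.6163 0.1854 0.3106] [[-0.981, -0.193, 0.0], [-0.193, 0.981, 0.001], [-0.001, 0.001, -1.0]] q [ 0.12  0.49  1.3   0.    1.35 -1.65] ft [ 3.4 -4.1 -7.8] 0.02800844933154215 40.00080954283476
scene [294 163]
top [254 171]
scene [293 209]
wrist [260 132]
```

View pics/h7.png

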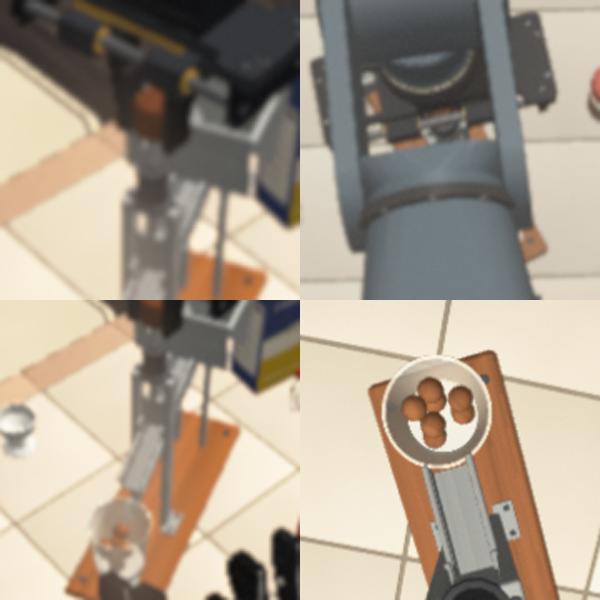

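Lower right (wrist) shows nuts in the cup and an empty trough in front of the gate. Upper left (scene) shows the knob at (150,105) raised, with the stem visible. Measured lift is 23.5 mm, so I raise a further 1.3 mm, then verify the gate height and count the nuts.

>>> {"op": "step_arm", "data": {
  "rows": [
    [0,0,0.0013,0,0,0],
    [0,0,0,0,0,0],
    [0,0,0,0,0,0],
    [0,0,0,0,0,0],
    [0,0,0,0,0,0],
    [0,0,0,0,0,0],
    [0,0,0,0,0,0],
    [0,0,0,0,0,0]
  ]
}}

```text
time: 17.38
position: [0.6163, 0.1852, 0.4759]
tool_rot: [-0.097, 0.995, 0.001, 0.0]
ft_force: [3.3, -3.9, -8.6]
grip_width: 0.0282
grip_force: 40.0
```

```bash
python3 - <<'E'
from look import *
c=shot('scene'); axis=np.array([.6155,.1855])
# brightness and height down the stem axis, averaged over neighbouring columns
v=np.array([pix(c,np.array([*axis,z])) for z in np.arange(.24,.33,.003)])
for z,q in zip(np.arange(.24,.33,.003),v):
    r,k=int(round(q[1])),int(round(q[0])); w=world(c,np.array([k]),np.array([r]))[0]
    print(round(z,3),r,k,c['pixels'][r,k-1:k+2].mean(0).round(),w.round(3))
w=shot('wrist'); q=pix(w,np.array([.54,.1475,.08])).astype(int); k=45
a=cv2.resize(w['pixels'][max(0,q[1]-k):q[1]+k,q[0]-k:q[0]+k],(400,400),interpolation=cv2.INTER_CUBIC)
q=pix(c,np.array([*axis,.285])).astype(int); b=cv2.resize(c['pixels'][q[1]-20:q[1]+20,q[0]-20:q[0]+20],(400,400),interpolation=cv2.INTER_NEAREST)
cv2.imwrite('pics/h8.png',np.hstack([a,b]))
for r in cut_out('nut_0','wrist'):
    P=cloud(w,r['region']); print('nut',round(r['confidence'],2),np.round(r['extent']),np.median(P,0).round(3))
E
```

```text
t 17.375 grasp [0.6163 0.1854 0.3119] [[-0.981, -0.193, 0.0], [-0.193, 0.981, 0.001], [-0.0, 0.001, -1.0]] q [ 0.12  0.49  1.3   0.    1.36 -1.65] ft [ 3.3 -3.9 -8.6] 0.028227203958256397 40.000974079594016
0.24 176 294 [65. 71. 79.] [0.607 0.178 0.251]
0.243 175 294 [65. 70. 78.] [0.608 0.179 0.253]
0.246 174 294 [64. 69. 77.] [0.608 0.179 0.256]
0.249 173 294 [63. 68. 75.] [0.608 0.179 0.259]
0.252 172 294 [66. 71. 78.] [0.608 0.179 0.262]
0.255 171 295 [77. 81. 86.] [0.61  0.178 0.265]
0.258 170 295 [85. 88. 93.] [0.611 0.179 0.266]
0.261 169 295 [84. 87. 92.] [0.615 0.184 0.264]
0.264 169 295 [84. 87. 92.] [0.615 0.184 0.264]
0.267 168 295 [80. 84. 88.] [0.614 0.182 0.269]
0.27 167 295 [84. 89. 93.] [0.614 0.182 0.272]
0.273 166 295 [ 93.  98. 102.] [0.614 0.183 0.274]
0.276 165 295 [ 96. 101. 105.] [0.613 0.182 0.278]
0.279 164 295 [ 95. 101. 104.] [0.614 0.183 0.28 ]
0.282 162 295 [ 94.  99. 102.] [0.615 0.184 0.285]
0.285 161 295 [89. 94. 98.] [0.614 0.183 0.288]
0.288 160 295 [75. 81. 89.] [0.607 0.176 0.3  ]
0.291 159 295 [55. 63. 77.] [0.608 0.176 0.302]
0.294 158 295 [42. 
[... 273 characters left out ...]
152 295 [39. 53. 81.] [0.607 0.176 0.323]
0.315 151 295 [42. 60. 94.] [0.608 0.177 0.324]
0.318 150 295 [ 46.  68. 111.] [0.61  0.18  0.324]
0.321 149 295 [ 48.  72. 120.] [0.612 0.182 0.324]
0.324 148 295 [ 48.  73. 123.] [0.614 0.184 0.325]
0.327 147 295 [ 48.  73. 123.] [0.615 0.186 0.326]
0.33 145 295 [ 48.  70. 116.] [0.621 0.192 0.324]
nut 0.76 [250.  97.  16.  16.] [0.525 0.139 0.073]
nut 0.76 [240. 115.   8.  15.] [0.544 0.133 0.06 ]
nut 0.75 [257. 113.  13.  17.] [0.541 0.149 0.068]
nut 0.62 [269. 112.   9.  16.] [0.537 0.163 0.058]
nut 0.58 [265. 100.  16.  12.] [0.526 0.156 0.071]
nut 0.48 [252. 127.  16.  18.] [0.555 0.146 0.058]
nut 0.43 [251. 107.  10.   3.] [0.534 0.14  0.058]
```

View pics/h8.png

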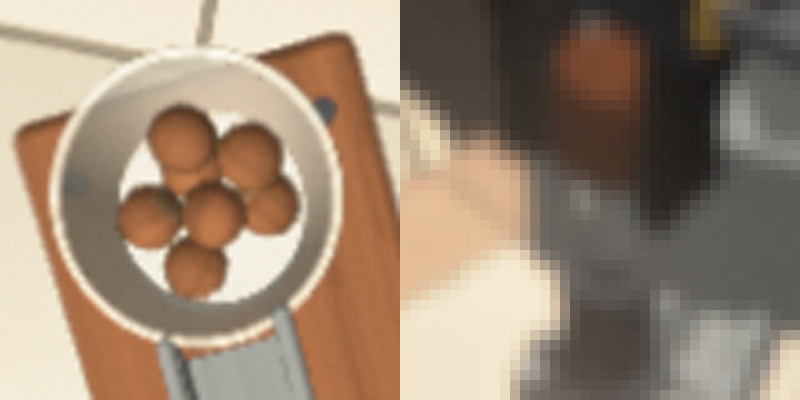

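All seven nuts are in the cup (left crop) and seven were detected. The knob top is at about 0.324, against 0.298 shut, so the gate is at about 25 mm with no slip. I hand in while holding it.

```bash
python3 -c "
from rig import hand_in; print(hand_in())"
```

```text
the job is handed in; nothing more can be done
None
```

The frosted cup stands released on the cup rest with all seven nuts in it, and I handed in at about 17 s with the arm still holding the gate at about half travel (24.8 mm by arm motion); no verdict came back.

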